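# Nest a vacuum-cleaner wheel on the repair board

### The arm

A 6-joint arm with a two-finger parallel gripper is mounted at the origin on the work surface. World frame = base frame: x ahead of the robot, y to its left, z up, the work surface at z = 0. Lengths are in m, angles in rad, forces in N, time in s.
With the tool pointing down it reaches from about 0.275 to 0.775 m from the base axis. Payload 14.6 kg.
Tool frame: the origin (TCP) lies at the centre of the arm's flange, where the gripper is bolted on; the fingertips stand 173 mm ahead of it and the grasp point (between the pads) lies 155 mm ahead of it; z points along the fingers, y is the line along which they close (so a half turn about z gives the same grasp; the last joint's range is limited). The gripper opens to 85 mm and grips with 20 to 120 N. Pads are 22 mm wide; open, the fingers measure 114 mm over their backs; the gripper's body (76 mm by 85 mm) begins 54 mm behind the grasp point. The pads swing forward as they close: fully open they stand 13 mm farther back than shut.
Start: joints at [0.962, 0.263, -0.048, 1.259, 0, 1.415], TCP at [0.23, 0.472, 0.405] pointing down, gripper open.
Joint ranges: [-2.65, 2.65], [-0.89, 1.7], [-1.18, 1.37], [-2.13, 2.11], [-1.35, 1.29], [-3.14, 3.14]. Speed limits (rad/s): [1.89, 1.89, 2.57, 2.79, 3.14, 3.14].

### API

Orientations are given as a unit quaternion [w, x, y, z].
In Python, from station import get_obs, grab_frame, close_job gives the robot as it stands. The module is installed in compiled form; this text tells all that it offers.
- The arm moves only by the shell command python3 -m pendant 'ROWS' [OPENING]. ROWS is JSON, a list of rows, each a list of 6 numbers: the shift along the tool's x, y, z in cm, then the turn, a rotation vector about the tool's x, y, z in degrees. A call has 1 to 8 rows; each row shifts and turns the commanded pose from where the row before left it, along the tool's axes as they then stand; what a row does not reach is not made up. A row lasts 1/10 s, in which the tool goes at most 50 mm and 8.59 degrees, less where a joint would pass 70% of its speed; a pose out of reach is approached as far as the arm can. A call with a gripper value outside its range is refused whole. OPENING is the closure, from 0 (fully open) to 1 (shut), set as the call begins (- or left out, the last holds). The fingers move at their own pace and stop on an object; the grip force is fixed at half the most. Time passes only in rows, so rows that do not move let the fingers close. It gives the time, the measured TCP pose, the force, the opening and the grip force at its end, in the units of the state.
- get_obs(): the state, without advancing time (a new reading comes with each control period).
- grab_frame(name): name is "scene" or "side" or "wrist"; returns a dict with "pixels" (400x640x3 uint8, blue, green, red), "fovy" (degrees; the focal length in pixels is half the picture's height over the tangent of half this angle, whatever the lens; pixels are square), "cx", "cy" (the principal point, pixels), "origin" and "attitude" of the camera in the world. Camera axes: x right, y up, looking along -z (the intrinsics and any distortion apply to the point x, -y, -z); pixel columns grow to the right and rows downward; lengths in m; the calibration is good to about 2 mm. The wrist camera is an equidistant fisheye: a pixel r from the principal point sees the ray r / f radians off the axis. A picture is of the moment at which its call begins. There is no depth.
- close_job(): hands the job in; it is judged then, once.
The state is a dict: "clock": time; "qpos": joint angles; "qd": joint speeds; "effort": joint torques, N m; "ee_pos": TCP position; "orientation": TCP orientation; "wrist_force": force on the tool from outside, world axes, zero at the start; "ft_torque": the same for the moment, N m; "opening": finger opening in m; "grasp_force": force on a finger pad.
Only numpy, scipy, OpenCV 4.12 (cv2) and the standard library are available. Lean on these libraries where they do the work, as an engineer would, in place of code of your own. Each camera call takes 0.05 s, during which the arm holds its last target. There are 200 camera calls.

### The job

Slide the large vacuum-cleaner wheel along the grey repair board, keeping it flat on the board, past the sprung roller arm and fully home in its nest, so that it rests against the straight fence and the stop post with the roller closed behind it. Leave it there, and leave the other loose things where they are.

Things in the scene. Friction and masses are not known exactly. Their poses are not given: they have to be found in the camera images.
- wheel: the large wheel of a vacuum cleaner lying flat: black hard-plastic tyre, grey spoked hub, a disc 100 mm in diameter and 28 mm thick, about 0.2 kg, too wide to grasp. Origin at the centre of its underside, z up along its axis. It starts flat on the board, up to 40 mm clear of the fence, its centre 165 to 205 mm before the nest.
- jig: grey laminate repair board fixed to the bench, 12 mm thick. Origin on the bench under the nest's centre (the board's top is 12 mm above it). x points along the fence, the way the wheel must be pushed; y away from the fence; z up. It spans x -295 to +105 mm, y -80 to +145 mm. In the nest the wheel touches three things: fence, stop post and roller.
- nest (a point): the point on the board's top face where the centre of the wheel's underside lies when the wheel is fully home: x 0, y 0, z 12 mm in the board's frame; axes as the board's.
- fence: straight white bar of slippery plastic fixed on the board, 16 mm wide and 20 mm high above the board. Its face towards the wheel is the line y = -50 mm of the board's frame, from x -250 to +65 mm. Origin on the board's top face at the board's x 0, y 0, that is at the nest (not in the bar); axes as the board's.
- stop: upright steel stop post at the nest's far end, 16 mm in diameter, 30 mm high above the board. Origin at the centre of its foot, at x 52.6, y 24.5 mm of the board's frame.
- roller: white upright roller at the end of the sprung arm, 16 mm in diameter, from 3 to 31 mm above the board, turning freely on its pin. Origin at the centre of its underside. At rest it stands at about x -44, y +34 mm of the board's frame; when the wheel is home, at about x -41, y +41 mm.
- jaw (a joint): angle (rad) of the roller's steel arm: 74 mm long, 31 to 37 mm above the board, on a pin at the board's x -108, y +72 mm (its cap 20 mm across, 36 mm high). 0 at rest, up to 0.7 away from the fence; sprung shut (0.125 N m at 0, +0.5 N m per rad). A wheel pushed along the fence opens it to 0.34 when 36 mm short of the nest (about 5 N); then it closes behind the wheel and pushes it on. About 0.10 with the wheel home.
- castor: small black castor wheel lying flat on the board, 50 mm in diameter, 18 mm thick; origin at the centre of its underside; leave alone
- screwcup: clear cup on the board, 44 mm across, 28 mm high; origin at the centre of its underside; leave alone
- driver_a: red-handled screwdriver on the bench; leave alone
- driver_b: black-handled screwdriver on the bench; leave alone
- spanner: steel spanner on the bench; leave alone
- motor: electric motor standing on the bench, 90 mm across, 110 mm high; origin at the centre of its underside; leave alone
- circuit: green circuit board on the bench, 70 by 50 mm, 20 mm high; leave alone
There are look-alikes about, which are no part of the job. Leave any pink, purple or yellow look-alike of the wheel alone.

How it is judged:
At the end, for the whole second after the job is handed in: The wheel lies flat on the board at rest, its centre within 4 mm of the nest point, touching all three of fence, stop post and roller (each with more than 0.2 N) (horizontal distance between wheel and nest below 0.004 m and angle between wheel's own z axis and vertical below 0.08 rad and z of wheel in the frame of nest below 0.004 m and contact force between wheel and fence above 0.2 N and contact force between wheel and stop above 0.2 N and contact force between wheel and roller above 0.2 N and linear speed of wheel below 0.01 m/s).
It fails at once if the wheel is lifted more than 20 mm off the board (z of wheel in the frame of nest above 0.02 m).
It fails at once if the wheel is tipped more than about 20 degrees (angle between wheel's own z axis and vertical above 0.35 rad).
It fails at once if a bystander (castor, screw cup, screwdrivers, spanner, motor or circuit board) is moved more than 30 mm (distance of any of castor, screwcup, driver_a, driver_b, spanner, motor, circuit from where it was at the start of the episode above 0.03 m).
It also fails if it takes over 51 s, if anything falls off the work surface, if the arm or the gripper's body presses on something with over 40 N, if the wrist force passes 120 N, or if a joint passes its speed limit or range.

## Working session

There is one attempt and no reset: what is moved stays moved. The work goes in short steps, Python scripts to look and compute and a shell command to move; the robot and the scene stay as the last step left them, time stands still between calls to the robot, and variables do not carry over. Pictures are saved under pics/ and viewed, at most 10 in all, crops included, and the job is handed in when it is done.

```bash
mkdir -p pics; cat > h.py <<'E'
import numpy as np, cv2, json
from scipy.spatial.transform import Rotation as R
from station import get_obs, grab_frame
def rot(a):
    a=np.array(a,float)
    return a if a.shape==(3,3) else R.from_quat([a[1],a[2],a[3],a[0]]).as_matrix()
def snap(n,fn):
    f=grab_frame(n); cv2.imwrite('pics/'+fn,f['pixels']); np.save('pics/'+fn[:-4]+'.npy',f,allow_pickle=True); return f
def load(fn): return np.load('pics/'+fn+'.npy',allow_pickle=True).item()
def ray(f,u,v,fish=False):
    F=200/np.tan(np.radians(f['fovy'])/2); x=(u-f['cx'])/F;y=(v-f['cy'])/F
    if fish:
        r=np.hypot(x,y); s=np.sin(r)/max(r,1e-9); d=np.array([x*s,-y*s,-np.cos(r)])
    else: d=np.array([x,-y,-1])
    return rot(f['attitude'])@d
def onz(f,u,v,z,fish=False):
    d=ray(f,u,v,fish); o=np.array(f['origin']); return o+d*(z-o[2])/d[2]
E
python3 - <<'E'
from h import *
for n in ['scene','side','wrist']:
    f=snap(n,n+'0.png'); print(n,f['fovy'],f['cx'],f['cy'],f['origin'],f['attitude'],[k for k in f])
print(get_obs())
E
```

```text
scene 57.25147903329599 313.4501953931422 204.03533471945286 [ 1.23243129 -0.06103566  0.67974172] [0.66241561 0.28319959 0.27906142 0.63492383] ['pixels', 'fovy', 'cx', 'cy', 'origin', 'attitude']
side 50.73459948007843 315.52244390617636 207.8999600715231 [ 0.20507064 -0.68163481  0.81007301] [ 0.89646169  0.3649733  -0.08837336 -0.23524686] ['pixels', 'fovy', 'cx', 'cy', 'origin', 'attitude']
wrist 65.70646984690485 320.0632579976272 200.80763735971755 [0.164038   0.50410792 0.37308296] [ 0.8391766  -0.12261267 -0.07589953  0.52439302] ['pixels', 'fovy', 'cx', 'cy', 'origin', 'attitude']
{'clock': 0.15, 'qpos': array([ 9.61683441e-01,  2.63434500e-01, -4.87635964e-02,  1.25937507e+00,
       -3.56611071e-05,  1.41551532e+00]), 'qd': array([-1.45135379e-04, -1.98065875e-03,  2.14843732e-03, -3.48324293e-04,
       -1.97917456e-04, -9.78388469e-05]), 'effort': array([ 1.96698318e-03, -6.37826514e+01,  3.84646726e+01,  1.06412731e-02,
       -8.34352431e-05, -1.23282427e-05]), 'ee_pos': array([0.23013448, 0.47181127, 0.4043345 ]), 'orientation': array([-1.28320498e-04,  2.24973572e-01,  9.74364788e-01, -3.67043325e-04]), 'wrist_force': array([0.08516026, 0.20939978, 0.18168258]), 'ft_torque': array([-0.00628253, -0.01934431,  0.06270244]), 'grasp_force': 0.0, 'opening': 0.08541882136657532}
```

View pics/scene0.png

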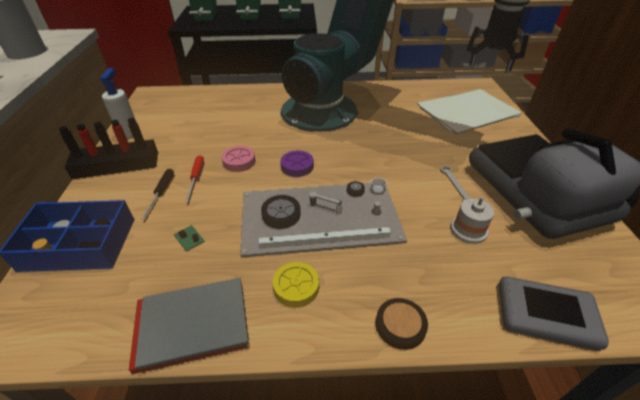

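View pics/wrist0.png

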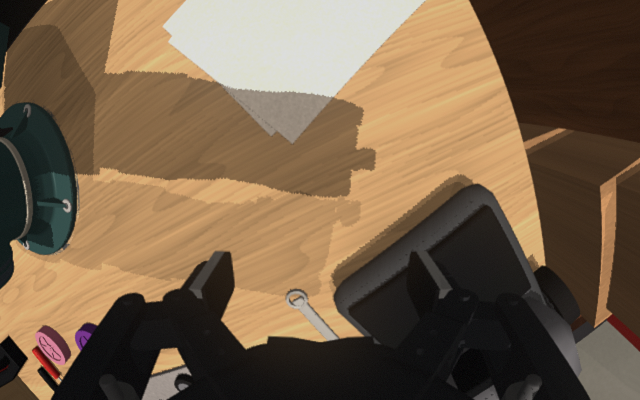

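The scene view shows the grey board at about (320,217). The wheel candidates are:
- black tyre with grey hub on the board at (281,210)
- pink at (238,158)
- purple at (297,163)
- yellow at (297,283)
- brown/black disc at (402,322)

Only the one at (281,210) is black with a grey spoked hub and lies on the board. I'll confirm it in an enlarged crop.

```bash
python3 - <<'E'
from h import *
f=load('scene0'); im=f['pixels'][170:260,230:415]
cv2.imwrite('pics/c1.png',cv2.resize(im,None,fx=4,fy=4,interpolation=cv2.INTER_CUBIC))
E
```

```text
(no output)
```

View pics/c1.png

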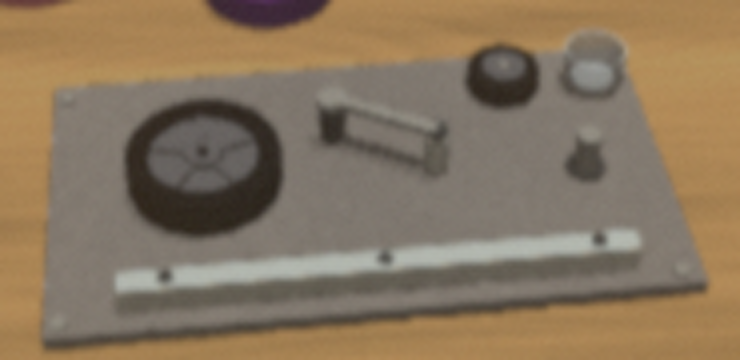

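View pics/side0.png

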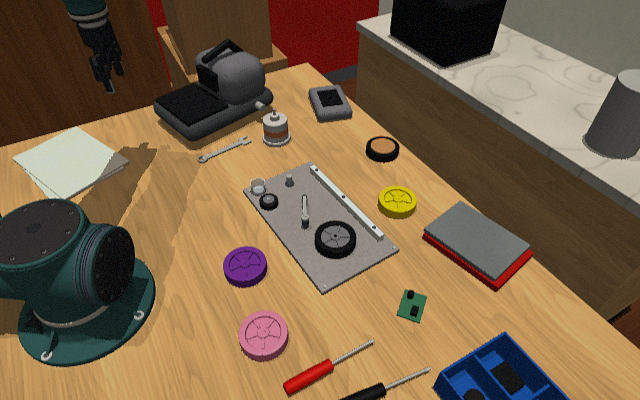

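The crop confirms it: black spoked wheel on the board (crop 203,165), with pivot (330,110), roller (437,150), stop (587,155) and the fence nearest the camera. So board x runs along about world +y. Next I'll fit the board pose and locate the wheel.

```bash
cat > fit.py <<'E'
from h import *
s=load('scene0'); d=load('side0')
c=lambda u,v:(230+(u+.5)/4-.5,170+(v+.5)/4-.5)
obs=[(s,*c(53,92),.012,(-.295,.145)),(s,*c(706,284),.012,(.105,-.08)),(s,*c(45,337),.012,(-.295,-.08)),
(s,*c(115,271),.032,(-.25,-.05)),(s,*c(637,230),.032,(.065,-.05)),(s,*c(588,130),.042,(.0526,.0245)),
(d,245,190,.012,(.105,.145)),(d,313,164,.012,(.105,-.08)),(d,398,249,.012,(-.295,-.08)),(d,323,289,.012,(-.295,.145))]
W=np.array([onz(f,u,v,z)[:2] for f,u,v,z,_ in obs]); J=np.array([o[4] for o in obs])
def fit(W,J):
    a=W-W.mean(0); b=J-J.mean(0)
    th=np.arctan2((b[:,0]*a[:,1]-b[:,1]*a[:,0]).sum(),(a*b).sum())
    Q=np.array([[np.cos(th),-np.sin(th)],[np.sin(th),np.cos(th)]]); t=W.mean(0)-Q@J.mean(0)
    return th,t,Q
th,t,Q=fit(W,J)
if __name__=='__main__':
    print(np.degrees(th),t); print(np.round((W-(J@Q.T+t))*1000,1))
    for f,n,box in((s,'scene',(255,188,305,232)),(d,'side',(308,215,362,262))):
        x0,y0,x1,y1=box; g=f['pixels'][y0:y1,x0:x1].max(2)
        m=(g<60).astype(np.uint8)
        k=max(cv2.findContours(m,0,2)[0],key=cv2.contourArea); h=cv2.convexHull(k)
        print(n,cv2.fitEllipse(h),cv2.boundingRect(h),g.mean())
        # whole-silhouette points -> base plane / top plane extents
    # hub centre pixel, top z=.040
    for f,(u,v) in((s,c(203,151)),(d,(335.5,237.5))):
        p=onz(f,u,v,.040)[:2]; print('wheel',p,(p-t)@Q*1000)
    for n,(u,v),z in(('pivot',c(330,93),.048),('roller',c(437,128),.049),('castor',c(503,65),.030),('cup',c(594,42),.040)):
        p=onz(s,u,v,z)[:2]; print(n,p,(p-t)@Q*1000)
E
python3 fit.py
```

```text
93.74030802181639 [0.58467661 0.06753101]
[[  5.4   2.5]
 [  1.8  -0.9]
 [ -1.8   5.3]
 [ -0.6   3.1]
 [  1.6   1.9]
 [ -3.8   1.3]
 [  3.7  -6.5]
 [ -4.8 -17.7]
 [ -6.8   2.6]
 [  5.3   8.4]]
scene ((25.537710189819336, 23.55582618713379), (32.48371505737305, 38.624053955078125), 83.1195297241211) (7, 8, 38, 32) 99.35545454545455
side ((26.75937843322754, 24.388948440551758), (38.26585006713867, 42.67403030395508), 92.40310668945312) (7, 6, 41, 38) 96.37943262411348
wheel [ 0.55841099 -0.12567021] [-191.07627935   38.813025  ]
wheel [ 0.55273449 -0.13370853] [-198.72717302   45.00181291]
pivot [ 0.51600747 -0.04363009] [-106.44474146   75.77439266]
roller [0.55395774 0.02282509] [-42.60677665  33.56979899]
castor [0.47254316 0.07595675] [ 15.72274163 111.34495688]
cup [0.46316516 0.13886481] [ 79.10856984 116.59921478]
```

```bash
python3 -m pendant '[[0,0,0,0,0,-7.5],[0,0,0,0,0,-7.5],[0,0,0,0,0,-7.5],[0,0,0,0,0,-7.2],[-2.3,-4.1,0,0,0,0],[-2.3,-4.1,0,0,0,0],[-2.3,-4.1,0,0,0,0],[-2.3,-4.1,0,0,0,0]]' 1
python3 -m pendant '[[-2.3,-4.1,0,0,0,0],[-2.3,-4.1,0,0,0,0],[-2.3,-4.1,0,0,0,0],[-2.3,-4.1,0,0,0,0],[-2.3,-4.1,0,0,0,0],[-2.3,-4.1,0,0,0,0],[-2.3,-4.1,0,0,0,0],[-2.3,-4.1,0,0,0,0]]'
python3 -m pendant '[[-2.3,-4.1,0,0,0,0],[-2.3,-4.1,0,0,0,0],[0,0,0,0,0,0]]'
python3 - <<'E'
from h import *
f=snap('wrist','wrist1.png'); o=get_obs(); print(o['ee_pos'],rot(o['orientation']).round(3),o['qpos'],o['opening'],o['clock'],f['origin'])
E
```

```text
clock: 0.95
ee_pos: [0.333, 0.3126, 0.4046]
orientation: [-0.0, -0.033, 0.999, -0.0]
wrist_force: [0.8, 0.6, 0.2]
opening: -0.0003
grasp_force: 0.0
clock: 1.75
ee_pos: [0.538, -0.0033, 0.4046]
orientation: [-0.0, -0.032, 0.999, 0.0]
wrist_force: [0.9, 1.3, 0.8]
opening: 0.0002
grasp_force: 0.0
clock: 2.05
ee_pos: [0.5907, -0.0844, 0.4032]
orientation: [-0.0, -0.03, 1.0, -0.0]
wrist_force: [-1.0, 0.4, 0.2]
opening: 0.0002
grasp_force: 0.0
[ 0.58950609 -0.08237604  0.4035066 ] [[-0.998 -0.062 -0.001]
 [-0.062  0.998  0.   ]
 [ 0.001  0.    -1.   ]] [-2.75657176e-01  3.86791615e-01  1.34381612e-01  1.31969570e+00
 -1.30858901e-04 -3.37355061e-01] -0.00014084068198526637 2.1 [ 0.51741349 -0.08822162  0.37205686]
```

View pics/wrist1.png

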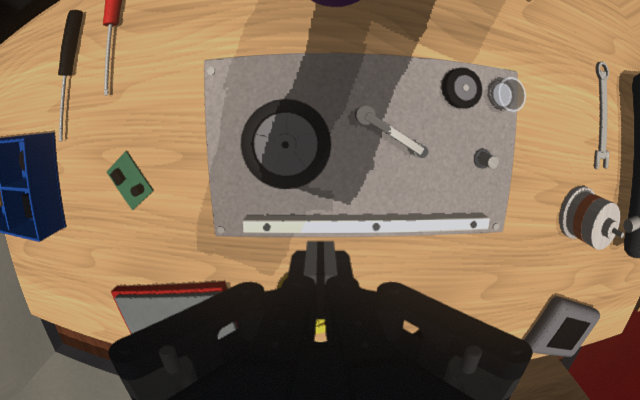

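```bash
cat > fit2.py <<'E'
from fit import fit
from h import *
f=load('wrist1')
P=[(204,60,.012,(-.295,.145)),(517,70,.012,(.105,.145)),(502,235,.012,(.105,-.08)),(215,235,.012,(-.295,-.08)),
(243,219,.032,(-.25,-.05)),(489,213,.032,(.065,-.05)),(492,161,.042,(.0526,.0245)),(366,116,.048,(-.108,.072))]
W=np.array([onz(f,u,v,z,True)[:2] for u,v,z,_ in P]); J=np.array([p[3] for p in P])
th,t,Q=fit(W,J)
def b(p): return (np.array(p)[:2]-t)@Q*1000
if __name__=='__main__':
    print(np.degrees(th),t); print(np.round((W-(J@Q.T+t))*1000,1))
    g=f['pixels'][95:195,236:336].max(2); m=(g<45).astype(np.uint8)
    k=max(cv2.findContours(m,0,2)[0],key=cv2.contourArea);print(cv2.boundingRect(k))
    for u,v in((285.5,144.5),): p=onz(f,u,v,.04,True);print('wheel',p,b(p))
    p=onz(f,421,151,.049,True);print('roller',b(p))
    o=get_obs(); p=o['ee_pos'];print('tcp',p,b(p)); r=rot(o['orientation']); print(np.degrees(np.arctan2(r[1,1],r[0,1])))
E
python3 fit2.py
```

```text
93.76662752257147 [0.58130034 0.07099945]
[[ 1.6  1.8]
 [-0.1 -1.3]
 [ 5.   0.2]
 [-1.3  1.1]
 [-1.3  2.3]
 [-5.6 -3. ]
 [-0.4 -2. ]
 [ 2.1  0.8]]
(6, 4, 89, 90)
wheel [ 0.55494175 -0.12363198  0.04      ] [-192.47944019   39.08752325]
roller [-45.85379644  34.1299105 ]
tcp [ 0.58950609 -0.08237604  0.4035066 ] [-153.58323883    1.88763193]
93.5350219784454
```

The wrist view shows the wheel hub at (285,145), the fence at the bottom, the roller at (421,151), the stop at (492,161), and the castor and cup clear at the top right. The wheel is at board (-192, 39), so I'll first press it to the fence from its +y side.

```bash
python3 -m pendant '[[3.9,-1.3,0,0,0,0],[3.9,-1.3,0,0,0,0],[3.9,-1.3,0,0,0,0],[0,0,5,0,0,0],[0,0,5,0,0,0],[0,0,5,0,0,0],[0,0,3,0,0,0],[0,0,0,0,0,0]]' 1
python3 -m pendant '[[0,0,1,0,0,0],[0,0,1,0,0,0],[0,0,0.5,0,0,0],[0,0,0,0,0,0]]'
python3 - <<'E'
from fit2 import *
o=get_obs();print(o['ee_pos'],b(o['ee_pos']),o['wrist_force']); snap('wrist','wrist2.png')
E
```

```text
clock: 2.9
ee_pos: [0.4726, -0.1252, 0.2219]
orientation: [-0.003, -0.033, 0.999, 0.001]
wrist_force: [-0.2, 0.6, 1.0]
opening: 0.0001
grasp_force: 0.0
clock: 3.3
ee_pos: [0.4743, -0.1266, 0.1997]
orientation: [0.0, -0.032, 0.999, -0.0]
wrist_force: [-0.6, -0.4, 0.0]
opening: 0.0003
grasp_force: 0.0
[ 0.47431088 -0.12660337  0.19967837] [-190.14754483  119.73941759] [-0.61445657 -0.36491693  0.02387086]
```

View pics/wrist2.png

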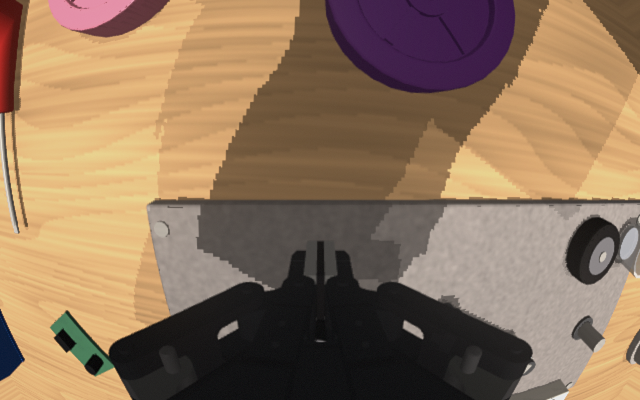

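The wrist view shows the closed fingertips at (320,241) over the board, clear of the purple wheel at the top. I'll check the fingertip depth by a ray before going lower.

```bash
python3 - <<'E'
from fit2 import *
f=load('wrist2'); o=get_obs(); r=rot(o['orientation'])
for v in (241,250):
  d=r.T@ray(f,320,v,True); c=r.T@(np.array(f['origin'])-o['ee_pos'])
  for x in (.011,0): k=(x-c[0])/d[0]; print(v,x,(c+k*d)*1000)
E
python3 -m pendant '[[0,0,0.2,0,0,0],[0,0,0.2,0,0,0],[0,0,0,0,0,0]]'
```

```text
241 0.011 [ 11.           0.59379377 171.76821198]
241 0 [  0.           0.57187504 196.47912607]
250 0.011 [ 11.           0.60210695 161.46499733]
250 0 [  0.           0.58165255 184.36106173]
clock: 3.65
ee_pos: [0.4743, -0.1266, 0.1956]
orientation: [-0.0, -0.032, 0.999, 0.0]
wrist_force: [-1.0, -0.6, 1.0]
opening: 0.0001
grasp_force: 0.0
```

```bash
python3 -m pendant '[[-0.8,0,0.3,0,0,0],[-0.8,0,0,0,0,0],[-0.8,0,0,0,0,0],[-0.8,0,0,0,0,0],[-0.8,0,0,0,0,0],[-0.8,0,0,0,0,0],[-0.4,0,0,0,0,0],[0,0,0,0,0,0]]'
python3 -m pendant '[[-0.2,0,0,0,0,0],[-0.2,0,0,0,0,0],[0,0,0,0,0,0]]'
```

```text
clock: 4.45
ee_pos: [0.5268, -0.1233, 0.1927]
orientation: [0.0, -0.032, 0.999, -0.0]
wrist_force: [0.4, -0.5, -0.6]
opening: -0.0001
grasp_force: 0.0
clock: 4.75
ee_pos: [0.5302, -0.1231, 0.1928]
orientation: [0.0, -0.032, 0.999, -0.0]
wrist_force: [-0.7, 0.6, 0.8]
opening: 0.0002
grasp_force: 0.0
```

```bash
python3 -m pendant '[[-0.2,0,0,0,0,0],[0,0,0,0,0,0]]'
python3 -m pendant '[[-0.2,0,0,0,0,0],[0,0,0,0,0,0]]'
```

```text
clock: 4.95
ee_pos: [0.5323, -0.1229, 0.1927]
orientation: [0.0, -0.032, 0.999, -0.0]
wrist_force: [0.7, 0.5, 0.3]
opening: -0.0007
grasp_force: 0.0
clock: 5.15
ee_pos: [0.5344, -0.1228, 0.1927]
orientation: [0.0, -0.032, 0.999, -0.0]
wrist_force: [0.7, 0.1, -0.5]
opening: -0.0003
grasp_force: 0.0
```

```bash
python3 -m pendant '[[1.5,0,0,0,0,0],[1.5,0,-1,0,0,0],[0,0,-5,0,0,0],[0,0,-5,0,0,0],[0,0,-4,0,0,0],[-4.2,-2,0,0,0,0],[-4.2,-2,0,0,0,0],[0,0,0,0,0,0]]'
python3 - <<'E'
from fit2 import *
o=get_obs();print(o['ee_pos'],b(o['ee_pos']),o['wrist_force']); snap('wrist','wrist3.png')
E
```

```text
clock: 5.95
ee_pos: [0.5944, -0.161, 0.3418]
orientation: [0.001, -0.032, 0.999, -0.0]
wrist_force: [-1.1, -0.3, -0.6]
opening: 0.0
grasp_force: 0.0
[ 0.59435052 -0.1609957   0.34176587] [-232.35131381    2.21840051] [-1.12057089 -0.3287855  -0.61516267]
```

View pics/wrist3.png

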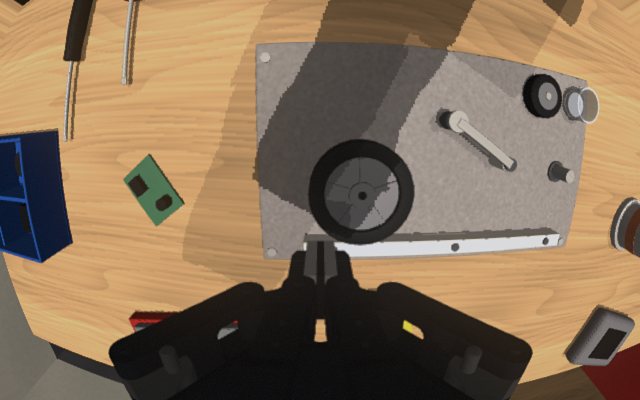

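The wrist view shows the wheel hub at (362,195), with its rim at or near the fence.

```bash
python3 - <<'E'
from fit2 import *
f=load('wrist3'); print(b(onz(f,362,195,.04,True)), b(onz(f,375,236,.032,True)), b(onz(f,555,234,.032,True)))
E
```

```text
[-1.93899315e+02 -6.45708604e-04] [-178.03987839  -44.18120078] [ 55.83448986 -50.7300233 ]
```

```bash
python3 -m pendant '[[0.2,-2.4,0,0,0,0],[0.3,-2.4,0,0,0,0],[0,0,4,0,0,0],[0,0,4,0,0,0],[0,0,4,0,0,0],[0,0,2,0,0,0],[0,0,0.9,0,0,0],[0,0,0,0,0,0]]'
python3 -m pendant '[[0,0.8,0,0,0,0],[0,0.8,0,0,0,0],[0,0.8,0,0,0,0],[0,0.8,0,0,0,0],[0,0.8,0,0,0,0],[0,0.8,0,0,0,0],[0,0.8,0,0,0,0],[0,0,0,0,0,0]]'
python3 - <<'E'
from fit2 import *
o=get_obs();print(b(o['ee_pos']),o['wrist_force'],o['clock'])
E
```

```text
clock: 6.8
ee_pos: [0.5882, -0.2071, 0.1933]
orientation: [-0.001, -0.032, 0.999, 0.0]
wrist_force: [0.4, -0.2, 0.2]
opening: -0.0001
grasp_force: 0.0
clock: 7.6
ee_pos: [0.585, -0.1504, 0.1936]
orientation: [-0.0, -0.033, 0.999, 0.0]
wrist_force: [-0.9, -0.5, -0.6]
opening: 0.0001
grasp_force: 0.0
[-221.14764716   10.88880199] [-0.89479893 -0.50365939 -0.5806713 ] 7.6
```

```bash
python3 -m pendant '[[-0.1,0.8,0,0,0,0],[-0.1,0.8,0,0,0,0],[-0.1,0.8,0,0,0,0],[-0.1,0.8,0,0,0,0],[0,0.8,0,0,0,0],[0,0.8,0,0,0,0],[0,0.8,0,0,0,0],[0,0,0,0,0,0]]'
python3 -m pendant '[[0,0.8,0,0,0,0],[0,0.8,0,0,0,0],[0,0.8,0,0,0,0],[0,0.8,0,0,0,0],[0,0.8,0,0,0,0],[0,0,0,0,0,0]]'
python3 - <<'E'
from fit2 import *
o=get_obs();print(b(o['ee_pos']),o['wrist_force'],o['clock'])
E
```

```text
clock: 8.4
ee_pos: [0.5853, -0.0943, 0.1937]
orientation: [-0.0, -0.033, 0.999, 0.0]
wrist_force: [0.4, 0.0, 0.3]
opening: -0.0001
grasp_force: 0.0
clock: 9.0
ee_pos: [0.5828, -0.0543, 0.1937]
orientation: [-0.0, -0.033, 0.999, 0.0]
wrist_force: [0.2, -0.2, 0.1]
opening: 0.0002
grasp_force: 0.0
[-125.1437661     6.75685998] [ 0.22314061 -0.19987756  0.06555534] 9.0
```

```bash
python3 -m pendant '[[0,0.4,0,0,0,0],[0,0.4,0,0,0,0],[0,0.4,0,0,0,0],[0,0,0,0,0,0]]'
python3 -m pendant '[[0,0.4,0,0,0,0],[0,0.4,0,0,0,0],[0,0,0,0,0,0]]'
python3 -m pendant '[[0,0.4,0,0,0,0],[0,0.4,0,0,0,0],[0,0,0,0,0,0]]'
python3 - <<'E'
from fit2 import *
o=get_obs();print(b(o['ee_pos']),o['wrist_force'],o['clock']); snap('side','side4.png')
i=cv2.imread('pics/side4.png')[150:300,230:410]; cv2.imwrite('pics/c4.png',cv2.resize(i,None,fx=4,fy=4,interpolation=cv2.INTER_CUBIC))
E
```

```text
clock: 9.4
ee_pos: [0.5821, -0.043, 0.1937]
orientation: [-0.0, -0.032, 0.999, 0.0]
wrist_force: [-0.7, 0.1, -0.5]
opening: -0.0001
grasp_force: 0.3
clock: 9.7
ee_pos: [0.5815, -0.035, 0.1937]
orientation: [-0.0, -0.032, 0.999, 0.0]
wrist_force: [-0.0, -0.7, -0.7]
opening: 0.0002
grasp_force: 0.2
clock: 10.0
ee_pos: [0.581, -0.0269, 0.1937]
orientation: [-0.0, -0.033, 0.999, 0.0]
wrist_force: [1.2, 0.0, 0.5]
opening: -0.0002
grasp_force: 0.0
[-97.71146867   6.69227027] [1.18814505 0.04424697 0.47123792] 10.0
```

View pics/c4.png

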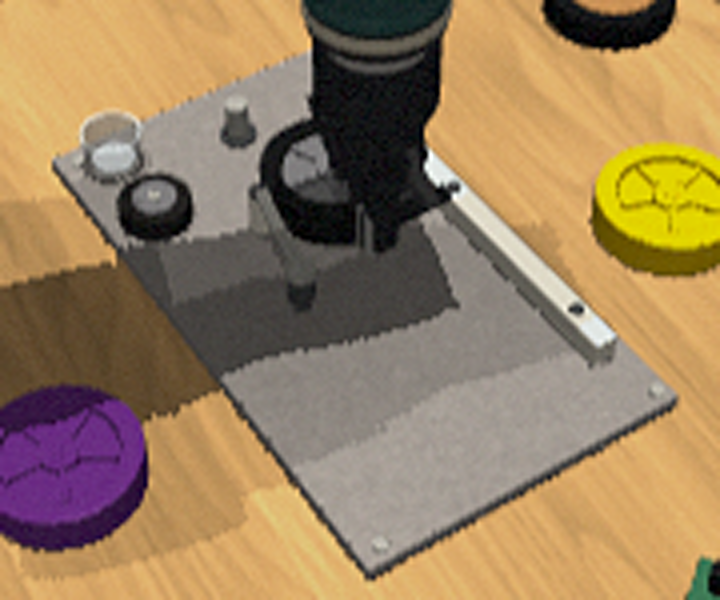

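The side view shows the wheel under the fingers, with the roller arm swung open against it (crop 265,200) and everything flat. I'll carry on.

```bash
python3 -m pendant '[[0,0.4,0,0,0,0],[0,0.4,0,0,0,0],[0,0.4,0,0,0,0],[0,0.4,0,0,0,0],[0,0,0,0,0,0]]'
python3 -m pendant '[[0,0.4,0,0,0,0],[0,0.2,0,0,0,0],[0,0,0,0,0,0]]'
python3 -m pendant '[[0,0.2,0,0,0,0],[0,0.2,0,0,0,0],[0,0,0,0,0,0]]'
python3 - <<'E'
from fit2 import *
o=get_obs();print(b(o['ee_pos']),o['wrist_force'],o['clock'])
E
```

```text
clock: 10.55
ee_pos: [0.5801, -0.0109, 0.1937]
orientation: [0.0, -0.033, 0.999, 0.0]
wrist_force: [-0.1, 0.7, -0.2]
opening: -0.0001
grasp_force: 0.0
clock: 10.85
ee_pos: [0.5797, -0.0053, 0.1937]
orientation: [0.0, -0.032, 0.999, 0.0]
wrist_force: [-0.0, 0.8, -0.3]
opening: 0.0001
grasp_force: 0.0
clock: 11.15
ee_pos: [0.5794, -0.0014, 0.1937]
orientation: [-0.0, -0.032, 0.999, 0.0]
wrist_force: [0.2, 0.1, -1.1]
opening: 0.0001
grasp_force: 0.0
[-72.12132741   6.65522442] [ 0.19944953  0.08285177 -1.10177764] 11.15
```

```bash
python3 -m pendant '[[0,0.2,0,0,0,0],[0,0.2,0,0,0,0],[0,0,0,0,0,0]]'
python3 -m pendant '[[0,0.2,0,0,0,0],[0,0,0,0,0,0]]'
python3 -m pendant '[[0,0.2,0,0,0,0],[0,0,0,0,0,0]]'
python3 -m pendant '[[0,0.1,0,0,0,0],[0,0,0,0,0,0]]'
```

```text
clock: 11.45
ee_pos: [0.5791, 0.0027, 0.1937]
orientation: [-0.0, -0.032, 0.999, 0.0]
wrist_force: [-0.2, -0.4, 0.3]
opening: -0.0002
grasp_force: 0.0
clock: 11.65
ee_pos: [0.579, 0.0046, 0.1937]
orientation: [-0.0, -0.032, 0.999, 0.0]
wrist_force: [-0.2, 0.1, 0.1]
opening: -0.0001
grasp_force: 0.0
clock: 11.85
ee_pos: [0.5789, 0.0066, 0.1937]
orientation: [-0.0, -0.032, 0.999, 0.0]
wrist_force: [-0.1, 0.5, -0.3]
opening: -0.0001
grasp_force: 0.0
clock: 12.05
ee_pos: [0.5789, 0.0074, 0.1937]
orientation: [-0.0, -0.032, 0.999, -0.0]
wrist_force: [-0.5, -0.9, 0.4]
opening: 0.0002
grasp_force: 0.5
```

```bash
for i in 1; do python3 -m pendant '[[0,0.1,0,0,0,0],[0,0,0,0,0,0]]'; done
python3 -m pendant '[[0,0.1,0,0,0,0],[0,0,0,0,0,0]]'
python3 -m pendant '[[0,0.1,0,0,0,0],[0,0,0,0,0,0]]'
```

```text
clock: 12.25
ee_pos: [0.5788, 0.0079, 0.1937]
orientation: [-0.0, -0.032, 0.999, -0.001]
wrist_force: [0.0, -6.4, -0.6]
opening: -0.0003
grasp_force: 3.5
clock: 12.45
ee_pos: [0.5788, 0.0084, 0.1937]
orientation: [-0.0, -0.032, 0.999, -0.002]
wrist_force: [-0.1, -13.6, 0.1]
opening: -0.0003
grasp_force: 6.4
clock: 12.65
ee_pos: [0.5788, 0.0089, 0.1938]
orientation: [-0.0, -0.031, 1.0, -0.003]
wrist_force: [-0.5, -18.5, -0.1]
opening: 0.0002
grasp_force: 9.4
```

Firm contact with the stop at 18 N, so the wheel is home. Next I'll back off, rise straight up and look.

```bash
python3 -m pendant '[[0,-0.3,0,0,0,0],[0,-0.7,0,0,0,0],[0,-0.5,0,0,0,0],[0,0,-2,0,0,0],[0,0,-4,0,0,0],[0,0,-4,0,0,0],[0,0,-4,0,0,0],[0,0,-2,0,0,0]]'
python3 -m pendant '[[-2,-3,0,0,0,0],[0,0,0,0,0,0],[0,0,0,0,0,0]]'
python3 - <<'E'
from fit2 import *
snap('wrist','wrist5.png')
i=cv2.imread('pics/wrist5.png')[60:310,250:560]; cv2.imwrite('pics/c5.png',cv2.resize(i,None,fx=2.4,fy=2.4,interpolation=cv2.INTER_CUBIC))
E
```

```text
clock: 13.45
ee_pos: [0.5798, -0.0048, 0.3571]
orientation: [0.002, -0.032, 0.999, -0.0]
wrist_force: [-0.4, -1.0, -1.1]
opening: 0.0
grasp_force: 0.0
clock: 13.75
ee_pos: [0.6016, -0.0337, 0.3532]
orientation: [-0.0, -0.032, 0.999, 0.0]
wrist_force: [0.2, 0.8, -0.4]
opening: -0.0003
grasp_force: 0.0
```

View pics/c5.png

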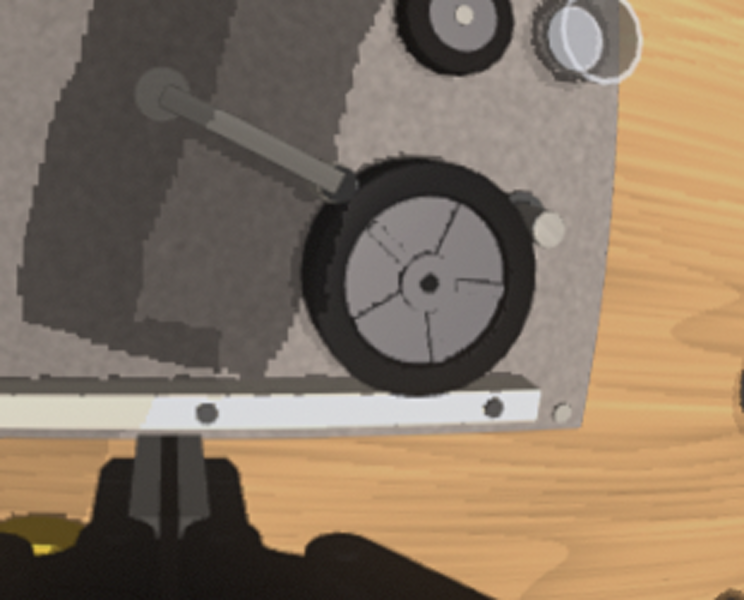

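The wheel (hub at crop 429,283) sits against the fence and the post (549,230), with the roller (342,186) closed behind it. I'll check its position numerically, re-registering the board from this view.

```bash
python3 - <<'E'
from fit2 import *
f=load('wrist5'); g=lambda u,v,z:onz(f,250+u/2.4,60+v/2.4,z,True)
w=b(g(429,283,.04)); s=b(g(549,230,.042)); r=b(g(343,183,.049)); e=b(g(537,388,.032)); fm=b(g(420,390,.032)); p=b(g(162,95,.048))
for n,x in zip('wheel stop roller fence_end fence_mid pivot'.split(),(w,s,r,e,fm,p)): print(n,x.round(1))
print('stop-wheel',s-w,'want 52.6,24.5',np.linalg.norm(s-w),'roller dist',np.linalg.norm(r-w))
E
```

```text
wheel [ 0.2 -0.8]
stop [52.9 23.2]
roller [-40.  39.]
fence_end [ 62.4 -50.2]
fence_mid [  3.8 -49.9]
pivot [-107.3   70.5]
stop-wheel [52.64935198 24.03990225] want 52.6,24.5 57.878071528489755 roller dist 56.61300406497685
```

Stop-to-wheel offset (52.6, 24.0) against the nominal (52.6, 24.5): the wheel is home, so I'm handing in.

```bash
python3 -c "
from station import close_job; print(close_job())"
```

```text
the job is handed in; nothing more can be done
None
```

The wheel is home in its nest and the job is handed in at about 14 s: in the last picture it lay flat, about 1 mm from the nest point, against the fence and stop post with the roller closed behind it, though the hand-in gave no verdict and I did not measure the contact forces or re-check the loose things on the bench.

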